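# Prop the service tablet against the toolbox

### The arm

A 6-joint arm with a two-finger parallel gripper is mounted at the origin on the work surface. World frame = base frame: x ahead of the robot, y to its left, z up, the work surface at z = 0. Lengths are in m, angles in rad, forces in N, time in s.
With the tool pointing down it reaches from about 0.325 to 0.775 m from the base axis. Payload 5.5 kg.
Tool frame: the origin (TCP) lies midway between the tips of the shut fingers; the grasp point (between the pads) lies 19 mm behind it; z points along the fingers, y is the line along which they close (so a half turn about z gives the same grasp; the last joint's range is limited). The gripper opens to 88 mm and grips with 3 to 60 N. Pads are 20 mm wide; open, the fingers measure 115 mm over their backs; the gripper's body (75 mm by 178 mm) begins 61 mm behind the grasp point.
Start: joints at [1.172, 0.091, 1.231, -0, 1.82, -0.057], TCP at [0.201, 0.565, 0.223] pointing down, gripper open.
Joint ranges: [-2.87, 2.87], [-0.86, 2.18], [0.17, 2.46], [-1.51, 4.65], [0.06, 2.69], [-2.65, 2.65]. Speed limits (rad/s): [2.57, 2.57, 3.01, 3.14, 3.14, 3.14].

### API

Orientations are given as a unit quaternion [w, x, y, z].
In Python, from cell import * gives the robot as it stands.
- The arm moves only by the tool servo_tool, never from a script. Its argument "increments" is a list of rows, each an object of numbers: "x", "y", "z": the shift along the tool's x, y, z in m; "rx", "ry", "rz": the turn, a rotation vector about the tool's x, y, z in rad; "fingers": the closure, from -1 (fully open) to 1 (shut). A call has 1 to 12 rows; each row shifts and turns the commanded pose from where the row before left it, along the tool's axes as they then stand; what a row does not reach is not made up. A row lasts 1/10 s, in which the tool goes at most 50 mm and 8.59 degrees, less where a joint would pass 70% of its speed; a pose out of reach is approached as far as the arm can. A call is refused whole if a number of a shift passes 0.05 or a number of a turn 0.15, either way. A call with a gripper value outside its range is refused whole. The fingers move at their own pace and stop on an object; the grip force is fixed at half the most. Time passes only in rows, so rows that do not move let the fingers close. It gives the time, the measured TCP pose, the force, the opening and the grip force at its end, in the units of the state.
- sense(): the state, without advancing time (a new reading comes with each control period).
- camera(name): name is "scene" or "top"; returns the picture (420x560x3 uint8, red, green, blue); there is no depth.
- camera_params(name): a dict with "intrinsics" (3x3 intrinsics, pixels), "position" and "attitude" of the camera in the world. Camera axes: x right, y up, looking along -z (the intrinsics and any distortion apply to the point x, -y, -z); pixel columns grow to the right and rows downward; lengths in m; the calibration is good to about 2 mm. A picture is of the moment at which its call begins. camera_params takes no time and is no camera call.
- sign_off(): hands the job in; it is judged then, once.
The state is a dict: "t": time; "qpos": joint angles; "joint_velocities": joint speeds; "joint_torque": joint torques, N m; "ee_pos": TCP position; "eef_rot": TCP orientation; "force": force on the tool from outside, world axes, zero at the start; "wrist_torque": the same for the moment, N m; "finger_gap": finger opening in m; "gripper_force": force on a finger pad.
Only numpy, scipy, OpenCV 4.12 (cv2) and the standard library are available. Lean on these libraries where they do the work, as an engineer would, in place of code of your own. Each camera call takes 0.05 s, during which the arm holds its last target. There are 200 camera calls.

### The job

Take the service tablet out of the charging rack and prop it against the front of the blue toolbox so the wiring diagram can be read while working on the machine: standing on the bench on its bottom short edge, in front of the middle of the toolbox and square to it, screen facing out, leaning back about 20 degrees on the lid's front edge. Do not drop it: stand its foot on the bench and lean it back before you let go, then leave it standing by itself, with the phone and everything else left where they are.

Things in the scene. Friction and masses are not known exactly. Their poses are not given: they have to be found in the camera images.
- tablet: Service tablet in a black bumper with orange corners: slab 14 mm thick (x), 135 wide (y), 210 tall (z), about 0.5 kg. Starts upright on its bottom short edge in a rack slot. Origin: middle of that bottom edge, mid thickness; z runs up the slab, x points out of the plain black back, so the lit screen (pale, coloured wiring diagram) faces -x.
- tablet_top (a point): Middle of the tablet's top short edge, 210 mm up the slab from the origin of tablet: the place to take it, pinched through its 14 mm thickness from above.
- rack: White charging rack, fixed, 250 (x) x 150 mm, base 18 mm high: devices stand on it. Slots at x = -82.5, -27.5, 27.5, 82.5 mm, each between two fins (120 mm along y, tops 78 mm above the bench) 19 mm apart; screens face the rack's -x. Tablet and phone are in the second and fourth slots, either way round; they lift straight up. Origin: centre of its underside.
- toolbox: Blue steel toolbox, shut, fixed, 384 mm long (y), 164 deep (x), 115 high. Front, with two steel latches (at y = -155, 155 mm, 6 mm proud), faces its -x. The lid's straight front edge, foremost between the latches, is at x = -82 mm, z = 115 mm, rounded 3 mm. Black handle folded on the lid, x = 15 to 45 mm, up to 126 mm high. Origin: centre of its underside.
- table: The green bench top, at z = 0, on which the toolbox, the rack and all the clutter stand. It grips the tablet's rubber foot well: leant back up to about 30 degrees, the tablet does not slide.
- phone: Smartphone in a blue case, 11 x 74 x 146 mm, standing upright on a short edge in the other used slot of the rack (its top 164 mm above the bench); stays there. Origin: middle of its lower edge.
- screwdriver: Screwdriver with a green handle, about 200 mm long, lying on the bench near the robot. Bystander. Origin: at its underside.
- wrench: Steel wrench, about 170 mm long, lying flat on the bench on the right. Bystander. Origin: at its underside.
- tape: Clear tape roll lying flat, 110 mm across, 48 mm high. Bystander. Origin: centre of its underside.
- oiler: White oil bottle with a red cap, 48 mm across, 130 mm tall, standing at the left beyond the rack. Bystander. Origin: centre of its underside.
Mind the look-alikes: they are no part of the job. What is shaped like the tablet but red or yellow is not meant.

How it is judged:
By the outcome, as a careful person would: the job done as asked, in the order asked, and still so for the second after the job is handed in, with the robot touching nothing.
It also fails if it takes over 42 s, if anything falls off the work surface, if the arm or the gripper's body presses on something with over 40 N, if the wrist force passes 120 N, or if a joint passes its speed limit or range.

## Working session

There is one attempt and no reset: what is moved stays moved. The work goes in short steps, Python scripts to look and compute and a tool call to move; the robot and the scene stay as the last step left them, time stands still between calls to the robot, and variables do not carry over. Pictures are saved under pics/ and viewed, at most 10 in all, crops included, and the job is handed in when it is done.

Besides the shell and the picture viewer there is one more tool, called as name(argument=value, ...), one argument or row to a line, values as JSON. servo_tool: Moves the arm, as the interface text tells. Its arguments: {"type":"object","properties":{"increments":{"type":"array","items":{"type":"object","properties":{"x":{"type":"number"},"y":{"type":"number"},"z":{"type":"number"},"rx":{"type":"number"},"ry":{"type":"number"},"rz":{"type":"number"},"fingers":{"type":"number"}}}}},"required":["increments"]}

```bash
mkdir -p pics; python3 - <<'E'
from cell import *
import cv2
for n in("scene","top"):
    cv2.imwrite(f"pics/{n}0.png",camera(n)[:,:,::-1]); p=camera_params(n); print(n,p)
s=sense();print(s['t'],s['ee_pos'],s['eef_rot'],s['finger_gap'])
E
```

```text
scene {'intrinsics': array([[493.76167999,   0.        , 273.572397  ],
       [  0.        , 493.76167999, 215.19846722],
       [  0.        ,   0.        ,   1.        ]]), 'position': array([ 1.55703302, -0.23498881,  1.24671588]), 'attitude': array([0.7076503 , 0.29547808, 0.23553348, 0.59703243])}
top {'intrinsics': array([[526.95035988,   0.        , 289.35555118],
       [  0.        , 526.95035988, 217.37783285],
       [  0.        ,   0.        ,   1.        ]]), 'position': array([ 0.35083728, -0.03323672,  1.49023249]), 'attitude': array([ 0.7067359 ,  0.05244045, -0.03217441, -0.70479725])}
0.1 [0.20099927 0.56502904 0.2215899 ] [-2.13149043e-04  1.70068938e-01  9.85431744e-01 -8.87753450e-04] 0.08789382671060851
```

View pics/scene0.png

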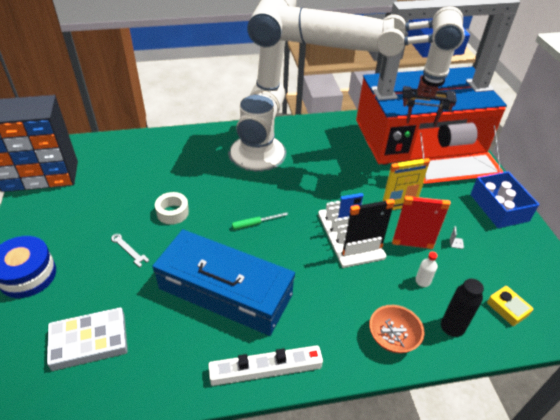

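View pics/top0.png

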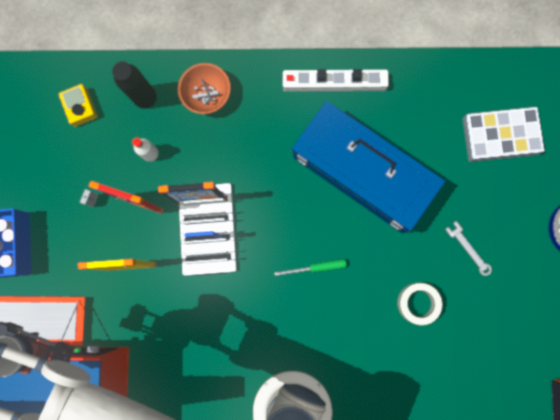

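The scene picture shows the rack at (355,235), with a black slab at (368,222), and the toolbox at (225,280). The slab-shaped candidates in it are black with orange corners (368,222), red (420,222) and yellow (405,183). The black one stands in the rack and fits the description. I'll check it in an enlarged crop, along with the toolbox's latches.

```bash
python3 - <<'E'
import cv2,numpy as np
s=cv2.imread('pics/scene0.png');t=cv2.imread('pics/top0.png')
R=lambda a:cv2.resize(a,None,fx=4,fy=4,interpolation=cv2.INTER_CUBIC)
# (left) scene rack x310-410 y180-270 ; top rack
a=np.hstack([R(s[180:255,312:412]),R(t[175:250,150:250])]) 
b=np.hstack([R(s[230:305,150:250]),R(s[250:325,210:310])])
cv2.imwrite('pics/c1.png',np.vstack([a,b]))
cv2.imwrite('pics/c2.png',cv2.resize(t[95:235,270:455],None,fx=4,fy=4,interpolation=cv2.INTER_CUBIC))
E
```

```text
(no output)
```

View pics/c1.png

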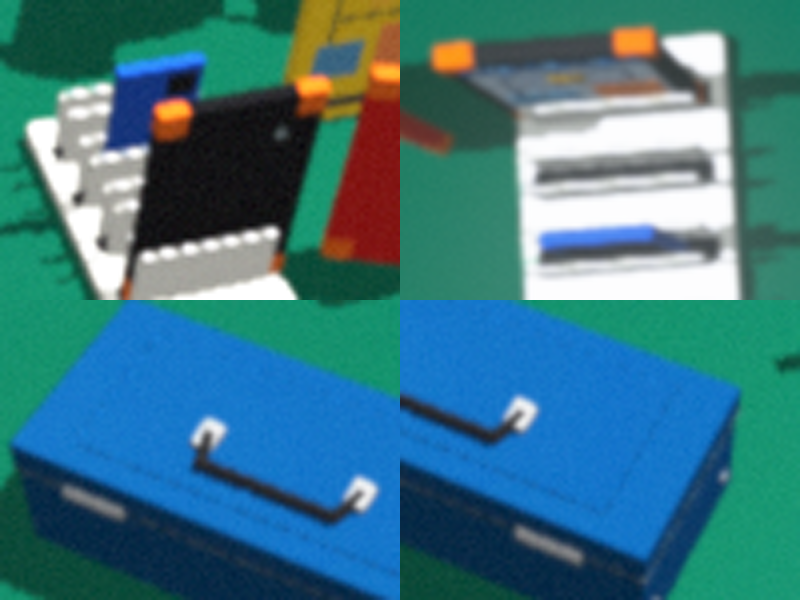

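View pics/c2.png

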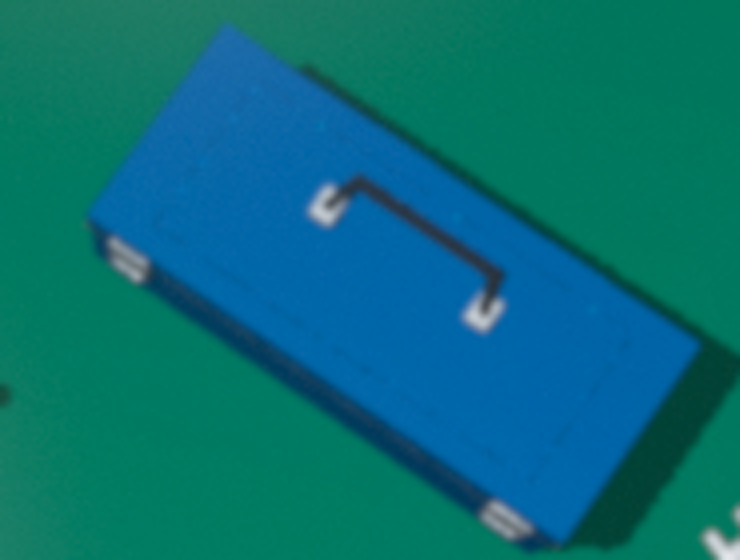

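The crops confirm the tablet: it is black with orange corners, stands in the far end slot at top (190,188), and its pale diagram screen faces the robot. The phone is two slots nearer. The toolbox latches in the top view, at (302,160) and (396,225), put its front on the robot's side.

```bash
cat > h.py <<'E'
import numpy as np
from scipy.spatial.transform import Rotation as R
from scipy.optimize import least_squares
from cell import *
P={n:camera_params(n) for n in("scene","top")}
q=lambda a:R.from_quat(np.roll(a,-1))
def proj(n,X):
    p=P[n];c=q(p['attitude']).inv().apply(np.atleast_2d(X)-p['position'])*[1,-1,-1]
    u=c@p['intrinsics'].T;return u[:,:2]/u[:,2:]
def pose(v,X): return R.from_euler('z',v[2]).apply(X)+[v[0],v[1],0]
def fit(obs,v0):
    f=lambda v:np.concatenate([(proj(n,pose(v,np.array([X])))-px).ravel() for n,X,px in obs])
    r=least_squares(f,v0,loss='soft_l1');return r.x,r.fun.reshape(-1,2).round(1).tolist()
E
python3 - <<'E'
from h import *
a,b,h=.082,.192,.115
print('box',fit([('top',[a,b,h],(327,101)),('top',[-a,b,h],(292.3,149.3)),('top',[-a,-b,h],(410.3,231)),('top',[a,-b,h],(445.3,181)),
('scene',[a,-b,h],(153,265.5)),('scene',[-a,b,h],(295,272.3)),('scene',[a,b,h],(270,315))],[.55,-.2,-.6]))
t,w,h=.007,.0675,.228
print('tab',fit([('top',[t,w,h],(157.8,185.3)),('top',[t,-w,h],(213.2,181.8)),('top',[-t,w,h],(159,192.7)),('top',[-t,-w,h],(213.7,188.5)),
('scene',[-t,-w,h],(350.7,205.5)),('scene',[-t,w,h],(394.3,199.3))],[.4,.25,0]))
a,b,h=.125,.075,.018
print('rack',fit([('top',[a,-b,h],(231.5,183.7)),('top',[-a,-b,h],(236,271.5)),('top',[-a,b,h],(182.5,274.5))],[.3,.2,0]))
E
```

```text
box (array([ 0.65792566, -0.20082529, -0.62109973]), [[-0.4, -1.4], [-1.3, -1.3], [0.2, 0.5], [0.6, 0.1], [-1.9, -0.6], [-0.1, -1.1], [0.3, -0.2]])
tab (array([0.57786533, 0.25762522, 0.06043252]), [[0.2, 0.3], [-0.3, 0.5], [-0.8, -1.5], [-0.6, -0.6], [-0.9, 0.1], [-2.1, -0.5]])
rack (array([0.49563103, 0.24088934, 0.06501309]), [[0.2, -0.3], [-0.1, 0.0], [-0.0, 0.3]])
```

servo_tool(
  increments=[
    {"z": -0.03, "rz": 0.14, "fingers": -1},
    {"z": -0.03, "rz": 0.14, "fingers": -1},
    {"z": -0.03, "rz": 0.14, "fingers": -1},
    {"z": -0.03, "rz": 0.14, "fingers": -1},
    {"z": -0.02, "rz": 0.14, "fingers": -1},
    {"rz": 0.14, "fingers": -1},
    {"rz": 0.14, "fingers": -1},
    {"rz": 0.14, "fingers": -1},
    {"rz": 0.045, "fingers": -1},
    {"fingers": -1},
  ],
)

```text
invalid input
```

servo_tool(
  increments=[
    {"x": -0.02, "y": 0.02, "fingers": -1},
    {"x": -0.028, "y": 0.03, "fingers": -1},
    {"x": -0.03, "y": 0.033, "fingers": -1},
    {"x": -0.03, "y": 0.033, "fingers": -1},
    {"x": -0.03, "y": 0.033, "fingers": -1},
    {"x": -0.03, "y": 0.033, "fingers": -1},
    {"x": -0.03, "y": 0.033, "fingers": -1},
    {"x": -0.03, "y": 0.033, "fingers": -1},
    {"x": -0.03, "y": 0.033, "fingers": -1},
    {"x": -0.03, "y": 0.033, "fingers": -1},
    {"x": -0.028, "y": 0.03, "fingers": -1},
    {"x": -0.014, "y": 0.013, "fingers": -1},
  ],
)

```text
invalid input
```

```bash
cat >> h.py <<'E'
def delta(pos,Rt):
    "tool-frame rotation vector to reach Rt, and shift in target frame / in present frame"
    s=sense();R0=q(s['eef_rot']);d=np.array(pos)-s['ee_pos']
    print('t',s['t'],'pos',s['ee_pos'].round(4),'rv',(R0.inv()*Rt).as_rotvec().round(4),'d_now',R0.inv().apply(d).round(4),'d_after_turn',Rt.inv().apply(d).round(4),'F',np.round(s['force'],1),'gap',s['finger_gap'],'q',np.round(s['qpos'],2))
def tooltab(yaw,lean): # tool x=tab y, y=tab x, z=-tab z
    return R.from_euler('z',yaw)*R.from_euler('y',lean)*R.from_matrix(np.array([[0,1,0],[1,0,0],[0,0,-1.]]))
E
python3 - <<'E'
from h import *
import cv2
delta([.578,.2576,.198],tooltab(.063,0))
t=cv2.imread('pics/top0.png')
hsv=cv2.cvtColor(t,cv2.COLOR_BGR2HSV);m=cv2.inRange(hsv,(100,150,120),(118,255,255));m[:, :285]=0;m[240:]=0;m[:95]=0
m=cv2.morphologyEx(m,cv2.MORPH_CLOSE,np.ones((9,9)))
c=max(cv2.findContours(m,0,2)[0],key=cv2.contourArea)
r=cv2.boxPoints(cv2.minAreaRect(c));print(r,cv2.approxPolyDP(cv2.convexHull(c),4,True)[:,0].tolist())
# fit edge points: contour points to lid rectangle, on plane z=.115
K=P['top'];px=c[:,0].astype(float)
d=np.c_[(px-K['intrinsics'][:2,2])/K['intrinsics'][0,0],np.ones(len(px))]*[1,-1,-1]
d=q(K['attitude']).apply(d);X=K['position']+d*((.115-K['position'][2])/d[:,2])[:,None]
def f(v):
    l=R.from_euler('z',-v[2]).apply(X-[v[0],v[1],.115])
    g=np.abs(l[:,:2])-[.082+v[3],.192+v[3]];return g.max(1)*1e3
s=least_squares(f,[.658,-.2,-.62,0],loss='soft_l1');print(s.x.round(4),np.abs(s.fun).mean())
E
```

```text
t 0.1 pos [0.201  0.565  0.2216] rv [-1.700e-03  1.000e-03  1.166e+00] d_now [-0.4582 -0.1632  0.0238] d_after_turn [-0.3306  0.3569  0.0236] F [-0.6  0.1 -0.5] gap 0.08789382671060851 q [ 1.17  0.09  1.23  0.    1.82 -0.06]
[[291.1382  149.73062]
 [325.5388   99.27646]
 [444.7546  180.55997]
 [410.35403 231.01413]] [[326, 102], [444, 181], [410, 230], [293, 150]]
[ 0.6574 -0.1997 -0.6138 -0.0019] 0.882583580862137
```

servo_tool(
  increments=[
    {"x": 0, "y": 0, "z": -0.03, "rx": 0, "ry": 0, "rz": 0.14, "fingers": -1},
    {"x": 0, "y": 0, "z": -0.03, "rx": 0, "ry": 0, "rz": 0.14, "fingers": -1},
    {"x": 0, "y": 0, "z": -0.03, "rx": 0, "ry": 0, "rz": 0.14, "fingers": -1},
    {"x": 0, "y": 0, "z": -0.03, "rx": 0, "ry": 0, "rz": 0.14, "fingers": -1},
    {"x": 0, "y": 0, "z": -0.02, "rx": 0, "ry": 0, "rz": 0.14, "fingers": -1},
    {"x": 0, "y": 0, "z": 0, "rx": 0, "ry": 0, "rz": 0.14, "fingers": -1},
    {"x": 0, "y": 0, "z": 0, "rx": 0, "ry": 0, "rz": 0.14, "fingers": -1},
    {"x": 0, "y": 0, "z": 0, "rx": 0, "ry": 0, "rz": 0.14, "fingers": -1},
    {"x": 0, "y": 0, "z": 0, "rx": 0, "ry": 0, "rz": 0.046, "fingers": -1},
    {"x": 0, "y": 0, "z": 0, "rx": 0, "ry": 0, "rz": 0, "fingers": -1},
  ],
)

```text
t: 1.1
ee_pos: [0.2011, 0.5653, 0.362]
eef_rot: [0.0, 0.685, 0.729, -0.001]
force: [-0.2, -0.2, -0.6]
finger_gap: 0.0882
gripper_force: 0.0
```

All seven keys are required in each row. Next I move to a point above the tablet.

servo_tool(
  increments=[
    {"x": -0.015, "y": 0.015, "z": 0, "rx": 0, "ry": 0, "rz": 0, "fingers": -1},
    {"x": -0.028, "y": 0.03, "z": 0, "rx": 0, "ry": 0, "rz": 0, "fingers": -1},
    {"x": -0.03, "y": 0.033, "z": 0, "rx": 0, "ry": 0, "rz": 0, "fingers": -1},
    {"x": -0.03, "y": 0.033, "z": 0, "rx": 0, "ry": 0, "rz": 0, "fingers": -1},
    {"x": -0.03, "y": 0.033, "z": 0, "rx": 0, "ry": 0, "rz": 0, "fingers": -1},
    {"x": -0.03, "y": 0.033, "z": 0, "rx": 0, "ry": 0, "rz": 0, "fingers": -1},
    {"x": -0.03, "y": 0.033, "z": 0, "rx": 0, "ry": 0, "rz": 0, "fingers": -1},
    {"x": -0.03, "y": 0.033, "z": 0, "rx": 0, "ry": 0, "rz": 0, "fingers": -1},
    {"x": -0.03, "y": 0.033, "z": 0, "rx": 0, "ry": 0, "rz": 0, "fingers": -1},
    {"x": -0.03, "y": 0.033, "z": 0, "rx": 0, "ry": 0, "rz": 0, "fingers": -1},
    {"x": -0.028, "y": 0.03, "z": 0, "rx": 0, "ry": 0, "rz": 0, "fingers": -1},
    {"x": -0.02, "y": 0.018, "z": 0, "rx": 0, "ry": 0, "rz": 0, "fingers": -1},
  ],
)

```text
t: 2.3
ee_pos: [0.5802, 0.2552, 0.3613]
eef_rot: [-0.0, 0.685, 0.729, -0.001]
force: [-0.6, -0.2, -0.7]
finger_gap: 0.0881
gripper_force: 0.0
```

servo_tool(
  increments=[
    {"x": 0, "y": 0, "z": 0.02, "rx": 0, "ry": 0, "rz": 0, "fingers": -1},
    {"x": 0, "y": 0, "z": 0.03, "rx": 0, "ry": 0, "rz": 0, "fingers": -1},
    {"x": 0, "y": 0, "z": 0.02, "rx": 0, "ry": 0, "rz": 0, "fingers": -1},
    {"x": 0, "y": 0, "z": 0.01, "rx": 0, "ry": 0, "rz": 0, "fingers": -1},
    {"x": 0, "y": 0, "z": 0, "rx": 0, "ry": 0, "rz": 0, "fingers": -1},
  ],
)

```text
t: 2.8
ee_pos: [0.5778, 0.2573, 0.2807]
eef_rot: [-0.001, 0.684, 0.729, -0.002]
force: [-0.2, 0.8, 0.1]
finger_gap: 0.0877
gripper_force: 0.0
```

```bash
python3 - <<'E'
from h import *
import cv2
delta([.578,.2576,.198],tooltab(.063,0))
s=camera('scene')[:,:,::-1];t=camera('top')[:,:,::-1]
R4=lambda a:cv2.resize(a,None,fx=4,fy=4,interpolation=cv2.INTER_CUBIC)
cv2.imwrite('pics/d1.png',np.hstack([R4(s[100:250,310:410]),R4(t[100:250,140:240])]))
E
```

```text
t 2.8 pos [0.5778 0.2573 0.2807] rv [-0.0033  0.0011  0.0009] d_now [0.0004 0.0005 0.0827] d_after_turn [0.0003 0.0003 0.0827] F [-0.2  0.8  0.1] gap 0.0877338556923134 q [ 0.37  0.21  1.   -0.    1.94  0.3 ]
```

View pics/d1.png

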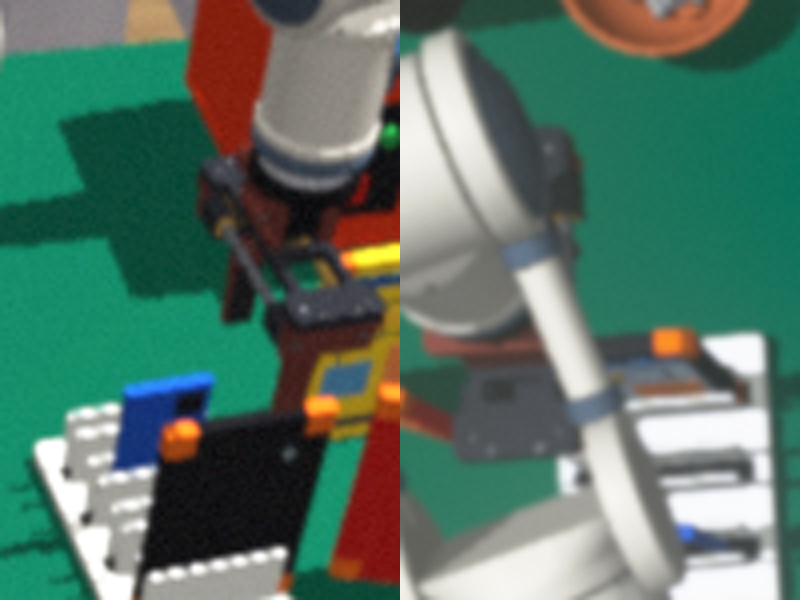

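```bash
python3 - <<'E'
from h import *
s=sense();T=q(s['eef_rot'])
X=T.apply([[0,-.044,0],[0,.044,0],[0,0,0]])+s['ee_pos']
print('scene crop',(proj('scene',X)-[310,100])*4,'\ntop crop',(proj('top',X)-[140,100])*4+[400,0])
E
```

```text
scene crop [[238.07568509 320.78232547]
 [284.0866285  401.45149917]
 [260.60110318 360.27525323]] 
top crop [[563.4959101  403.67283325]
 [558.33689139 255.7792171 ]
 [560.9053543  329.40935659]]
```

The crop shows both fingertips at scene crop (237,321) and (287,403), which is where the calibration predicts. The gripper straddles the tablet's top, so I descend and grip.

servo_tool(
  increments=[
    {"x": 0, "y": 0, "z": 0.02, "rx": 0, "ry": 0, "rz": 0, "fingers": -1},
    {"x": 0, "y": 0, "z": 0.025, "rx": 0, "ry": 0, "rz": 0, "fingers": -1},
    {"x": 0, "y": 0, "z": 0.02, "rx": 0, "ry": 0, "rz": 0, "fingers": -1},
    {"x": 0, "y": 0, "z": 0.012, "rx": 0, "ry": 0, "rz": 0, "fingers": -1},
    {"x": 0, "y": 0, "z": 0.006, "rx": 0, "ry": 0, "rz": 0, "fingers": -1},
    {"x": 0, "y": 0, "z": 0, "rx": 0, "ry": 0, "rz": 0, "fingers": -1},
    {"x": 0, "y": 0, "z": 0, "rx": 0, "ry": 0, "rz": 0, "fingers": -1},
  ],
)

```text
t: 3.6
ee_pos: [0.5787, 0.2576, 0.2012]
eef_rot: [0.0, 0.684, 0.729, 0.001]
force: [-0.8, 0.4, 0.5]
finger_gap: 0.0877
gripper_force: 0.0
```

servo_tool(
  increments=[
    {"x": 0, "y": 0, "z": 0, "rx": 0, "ry": 0, "rz": 0, "fingers": 1},
    {"x": 0, "y": 0, "z": 0, "rx": 0, "ry": 0, "rz": 0, "fingers": 1},
    {"x": 0, "y": 0, "z": 0, "rx": 0, "ry": 0, "rz": 0, "fingers": 1},
    {"x": 0, "y": 0, "z": 0, "rx": 0, "ry": 0, "rz": 0, "fingers": 1},
    {"x": 0, "y": 0, "z": 0, "rx": 0, "ry": 0, "rz": 0, "fingers": 1},
    {"x": 0, "y": 0, "z": 0, "rx": 0, "ry": 0, "rz": 0, "fingers": 1},
    {"x": 0, "y": 0, "z": 0, "rx": 0, "ry": 0, "rz": 0, "fingers": 1},
    {"x": 0, "y": 0, "z": 0, "rx": 0, "ry": 0, "rz": 0, "fingers": 1},
    {"x": 0, "y": 0, "z": 0, "rx": 0, "ry": 0, "rz": 0, "fingers": 1},
    {"x": 0, "y": 0, "z": 0, "rx": 0, "ry": 0, "rz": 0, "fingers": 1},
  ],
)

```text
t: 4.6
ee_pos: [0.5783, 0.2575, 0.1996]
eef_rot: [0.0, 0.684, 0.729, 0.0]
force: [0.6, 0.5, -2.5]
finger_gap: 0.0137
gripper_force: 30.0
```

servo_tool(
  increments=[
    {"x": 0, "y": 0, "z": -0.004, "rx": 0, "ry": 0, "rz": 0, "fingers": 1},
    {"x": 0, "y": 0, "z": -0.008, "rx": 0, "ry": 0, "rz": 0, "fingers": 1},
    {"x": 0, "y": 0, "z": -0.012, "rx": 0, "ry": 0, "rz": 0, "fingers": 1},
    {"x": 0, "y": 0, "z": -0.015, "rx": 0, "ry": 0, "rz": 0, "fingers": 1},
    {"x": 0, "y": 0, "z": -0.015, "rx": 0, "ry": 0, "rz": 0, "fingers": 1},
    {"x": 0, "y": 0, "z": -0.015, "rx": 0, "ry": 0, "rz": 0, "fingers": 1},
    {"x": 0, "y": 0, "z": -0.015, "rx": 0, "ry": 0, "rz": 0, "fingers": 1},
    {"x": 0, "y": 0, "z": -0.012, "rx": 0, "ry": 0, "rz": 0, "fingers": 1},
    {"x": 0, "y": 0, "z": -0.008, "rx": 0, "ry": 0, "rz": 0, "fingers": 1},
    {"x": 0, "y": 0, "z": 0, "rx": 0, "ry": 0, "rz": 0, "fingers": 1},
  ],
)

```text
t: 5.6
ee_pos: [0.5784, 0.2576, 0.3054]
eef_rot: [0.0, 0.684, 0.729, 0.001]
force: [0.3, -0.1, -5.8]
finger_gap: 0.0138
gripper_force: 30.0
```

```bash
cat >> h.py <<'E'
BOX=[.6576,-.2002,-.616]; S=.1816
def goal(lean,up=0,back=0,off=0.,foot=-.12296):
    "TCP pose, tablet back-bottom corner at box x=foot, height up"
    n=np.array([np.cos(lean),0,-np.sin(lean)]);u=np.array([np.sin(lean),0,np.cos(lean)])
    o=np.array([foot-back,off,up])-.007*n+S*u
    return pose(BOX,o[None])[0],tooltab(BOX[2],lean)
E
python3 - <<'E'
from h import *
off=0
delta(*goal(0,.08,.02))
delta(*goal(np.radians(15),.01))
E
```

```text
t 5.6 pos [0.5784 0.2576 0.3054] rv [ 0.0018 -0.0014  0.679 ] d_now [-0.3677 -0.0666  0.0434] d_after_turn [-0.3279  0.1791  0.0438] F [ 0.3 -0.1 -5.8] gap 0.013799485741859541 q [0.37 0.22 0.94 0.   1.98 0.3 ]
t 5.6 pos [0.5784 0.2576 0.3054] rv [0.2535 0.0875 0.6753] d_now [-0.41   -0.0144  0.1179] d_after_turn [-0.3279  0.2686  0.0504] F [ 0.3 -0.1 -5.8] gap 0.013799485741859541 q [0.37 0.22 0.94 0.   1.98 0.3 ]
```

servo_tool(
  increments=[
    {"x": -0.012, "y": -0.002, "z": 0, "rx": 0, "ry": 0, "rz": 0, "fingers": 1},
    {"x": -0.022, "y": -0.004, "z": 0, "rx": 0, "ry": 0, "rz": 0, "fingers": 1},
    {"x": -0.032, "y": -0.006, "z": 0, "rx": 0, "ry": 0, "rz": 0, "fingers": 1},
    {"x": -0.036, "y": -0.007, "z": 0, "rx": 0, "ry": 0, "rz": 0, "fingers": 1},
    {"x": -0.036, "y": -0.007, "z": 0, "rx": 0, "ry": 0, "rz": 0, "fingers": 1},
    {"x": -0.036, "y": -0.007, "z": 0, "rx": 0, "ry": 0, "rz": 0, "fingers": 1},
    {"x": -0.036, "y": -0.007, "z": 0, "rx": 0, "ry": 0, "rz": 0, "fingers": 1},
    {"x": -0.036, "y": -0.007, "z": 0, "rx": 0, "ry": 0, "rz": 0, "fingers": 1},
    {"x": -0.036, "y": -0.007, "z": 0, "rx": 0, "ry": 0, "rz": 0, "fingers": 1},
    {"x": -0.036, "y": -0.006, "z": 0, "rx": 0, "ry": 0, "rz": 0, "fingers": 1},
    {"x": -0.03, "y": -0.004, "z": 0, "rx": 0, "ry": 0, "rz": 0, "fingers": 1},
    {"x": -0.02, "y": -0.003, "z": 0, "rx": 0, "ry": 0, "rz": 0, "fingers": 1},
  ],
)

```text
t: 6.8
ee_pos: [0.5332, -0.1169, 0.3025]
eef_rot: [-0.001, 0.685, 0.728, -0.001]
force: [0.7, 1.7, -4.5]
finger_gap: 0.0141
gripper_force: 30.0
```

servo_tool(
  increments=[
    {"x": 0, "y": 0, "z": 0, "rx": 0, "ry": 0, "rz": 0.05, "fingers": 1},
    {"x": 0, "y": 0, "z": 0, "rx": 0, "ry": 0, "rz": 0.08, "fingers": 1},
    {"x": 0, "y": 0, "z": 0, "rx": 0, "ry": 0, "rz": 0.1, "fingers": 1},
    {"x": 0, "y": 0, "z": 0, "rx": 0, "ry": 0, "rz": 0.1, "fingers": 1},
    {"x": 0, "y": 0, "z": 0, "rx": 0, "ry": 0, "rz": 0.1, "fingers": 1},
    {"x": 0, "y": 0, "z": 0, "rx": 0, "ry": 0, "rz": 0.1, "fingers": 1},
    {"x": 0, "y": 0, "z": 0, "rx": 0, "ry": 0, "rz": 0.08, "fingers": 1},
    {"x": 0, "y": 0, "z": 0, "rx": 0, "ry": 0, "rz": 0.05, "fingers": 1},
    {"x": 0, "y": 0, "z": 0, "rx": 0, "ry": 0, "rz": 0.019, "fingers": 1},
    {"x": 0, "y": 0, "z": 0, "rx": 0, "ry": 0, "rz": 0, "fingers": 1},
    {"x": 0, "y": 0, "z": 0, "rx": 0, "ry": 0, "rz": 0, "fingers": 1},
  ],
)

```text
t: 7.9
ee_pos: [0.5342, -0.1143, 0.3033]
eef_rot: [-0.0, 0.888, 0.46, -0.0]
force: [-0.9, 0.2, -6.0]
finger_gap: 0.0138
gripper_force: 30.0
```

```bash
python3 - <<'E'
from h import *
import cv2
delta(*goal(0,.06,.03));delta(*goal(np.radians(14),.02))
s=camera('scene')[:,:,::-1];t=camera('top')[:,:,::-1]
s=s.copy();R3=lambda a:cv2.resize(a,None,fx=3,fy=3,interpolation=cv2.INTER_CUBIC)
cv2.imwrite('pics/e1.png',np.hstack([R3(s[130:330,150:283]),R3(t[70:270,270:403])]))
st=sense();T=q(st['eef_rot']);X=T.apply([[a,b,c] for a in(.0675,-.0675) for b in (.007,-.007) for c in (S-.21,S)])+st['ee_pos']
print(((proj('scene',X)-[150,130])*3).round().tolist());print(((proj('top',X)-[270,70])*3+[399,0]).round().tolist())
E
```

```text
t 7.9 pos [ 0.5342 -0.1143  0.3033] rv [-0.0006  0.0003  0.0007] d_now [ 0.0012 -0.0096  0.0617] d_after_turn [ 0.0011 -0.0096  0.0617] F [-0.9  0.2 -6. ] gap 0.013805642206638262 q [-0.27 -0.02  1.2  -0.    1.96  0.34]
t 7.9 pos [ 0.5342 -0.1143  0.3033] rv [0.2437 0.0004 0.0007] d_now [0.0011 0.0646 0.1053] d_after_turn [0.0011 0.0881 0.0866] F [-0.9  0.2 -6. ] gap 0.013805642206638262 q [-0.27 -0.02  1.2  -0.    1.96  0.34]
[[348.0, 179.0], [346.0, 332.0], [354.0, 170.0], [352.0, 323.0], [218.0, 136.0], [229.0, 289.0], [225.0, 127.0], [235.0, 280.0]]
[[543.0, 324.0], [537.0, 370.0], [532.0, 339.0], [527.0, 383.0], [693.0, 428.0], [664.0, 459.0], [682.0, 443.0], [655.0, 472.0]]
```

View pics/e1.png

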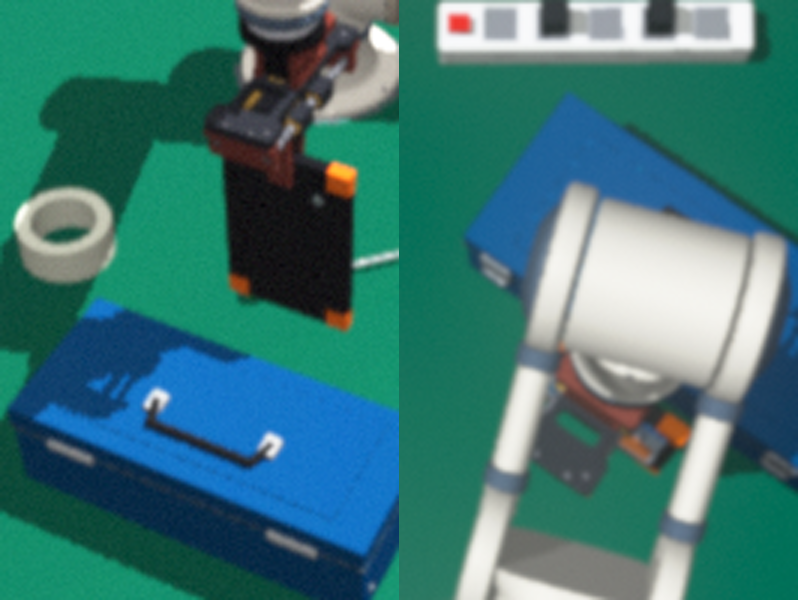

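The crop shows the tablet held upright in front of the box, back to the lid. Its corners are at crop (357,170), (351,328) and (229,292), within about 1–2 mm of prediction sideways. I now lean it 14° and lower it.

servo_tool(
  increments=[
    {"x": 0, "y": 0, "z": 0, "rx": 0.02, "ry": 0, "rz": 0, "fingers": 1},
    {"x": 0, "y": 0, "z": 0, "rx": 0.04, "ry": 0, "rz": 0, "fingers": 1},
    {"x": 0, "y": 0, "z": 0, "rx": 0.05, "ry": 0, "rz": 0, "fingers": 1},
    {"x": 0, "y": 0, "z": 0, "rx": 0.05, "ry": 0, "rz": 0, "fingers": 1},
    {"x": 0, "y": 0, "z": 0, "rx": 0.05, "ry": 0, "rz": 0, "fingers": 1},
    {"x": 0, "y": 0, "z": 0, "rx": 0.034, "ry": 0, "rz": 0, "fingers": 1},
    {"x": 0, "y": 0, "z": 0, "rx": 0, "ry": 0, "rz": 0, "fingers": 1},
  ],
)

```text
t: 8.7
ee_pos: [0.5353, -0.1147, 0.3023]
eef_rot: [-0.109, 0.882, 0.456, -0.057]
force: [-0.1, 0.5, -5.1]
finger_gap: 0.0143
gripper_force: 30.0
```

servo_tool(
  increments=[
    {"x": 0, "y": 0.004, "z": 0.004, "rx": 0, "ry": 0, "rz": 0, "fingers": 1},
    {"x": 0, "y": 0.008, "z": 0.008, "rx": 0, "ry": 0, "rz": 0, "fingers": 1},
    {"x": 0, "y": 0.01, "z": 0.01, "rx": 0, "ry": 0, "rz": 0, "fingers": 1},
    {"x": 0, "y": 0.01, "z": 0.01, "rx": 0, "ry": 0, "rz": 0, "fingers": 1},
    {"x": 0, "y": 0.01, "z": 0.01, "rx": 0, "ry": 0, "rz": 0, "fingers": 1},
    {"x": 0, "y": 0.01, "z": 0.01, "rx": 0, "ry": 0, "rz": 0, "fingers": 1},
    {"x": 0, "y": 0.01, "z": 0.01, "rx": 0, "ry": 0, "rz": 0, "fingers": 1},
    {"x": 0, "y": 0.01, "z": 0.01, "rx": 0, "ry": 0, "rz": 0, "fingers": 1},
    {"x": 0, "y": 0.009, "z": 0.008, "rx": 0, "ry": 0, "rz": 0, "fingers": 1},
    {"x": 0, "y": 0.005, "z": 0.005, "rx": 0, "ry": 0, "rz": 0, "fingers": 1},
    {"x": 0, "y": 0.002, "z": 0.002, "rx": 0, "ry": 0, "rz": 0, "fingers": 1},
    {"x": 0, "y": 0, "z": 0, "rx": 0, "ry": 0, "rz": 0, "fingers": 1},
  ],
)

```text
t: 9.9
ee_pos: [0.5871, -0.1513, 0.1977]
eef_rot: [-0.108, 0.882, 0.456, -0.056]
force: [-0.0, 0.8, -4.2]
finger_gap: 0.0138
gripper_force: 30.0
```

servo_tool(
  increments=[
    {"x": 0, "y": 0, "z": 0, "rx": 0, "ry": 0, "rz": 0, "fingers": 1},
    {"x": 0, "y": 0, "z": 0, "rx": 0, "ry": 0, "rz": 0, "fingers": 1},
  ],
)

```text
t: 10.1
ee_pos: [0.5872, -0.1512, 0.1989]
eef_rot: [-0.108, 0.882, 0.456, -0.055]
force: [0.1, 0.4, -4.5]
finger_gap: 0.0143
gripper_force: 30.0
```

```bash
python3 - <<'E'
from h import *
import cv2
for u in (.02,.004,0): delta(*goal(np.radians(14),u))
s=camera('scene')[:,:,::-1];t=camera('top')[:,:,::-1]
R3=lambda a:cv2.resize(a,None,fx=3,fy=3,interpolation=cv2.INTER_CUBIC)
cv2.imwrite('pics/f1.png',np.hstack([R3(s[130:330,170:303]),R3(t[70:270,270:403])]))
E
```

```text
t 10.1 pos [ 0.5872 -0.1512  0.1989] rv [ 0.0017 -0.0004  0.0002] d_now [0.0007 0.0002 0.001 ] d_after_turn [0.0007 0.0002 0.001 ] F [ 0.1  0.4 -4.5] gap 0.014282823155003148 q [-0.35  0.32  1.03  0.07  2.02  0.29]
t 10.1 pos [ 0.5872 -0.1512  0.1989] rv [ 0.0017 -0.0004  0.0002] d_now [0.0007 0.004  0.0165] d_after_turn [0.0007 0.0041 0.0165] F [ 0.1  0.4 -4.5] gap 0.014282823155003148 q [-0.35  0.32  1.03  0.07  2.02  0.29]
t 10.1 pos [ 0.5872 -0.1512  0.1989] rv [ 0.0017 -0.0004  0.0002] d_now [0.0007 0.005  0.0204] d_after_turn [0.0007 0.005  0.0204] F [ 0.1  0.4 -4.5] gap 0.014282823155003148 q [-0.35  0.32  1.03  0.07  2.02  0.29]
```

View pics/f1.png

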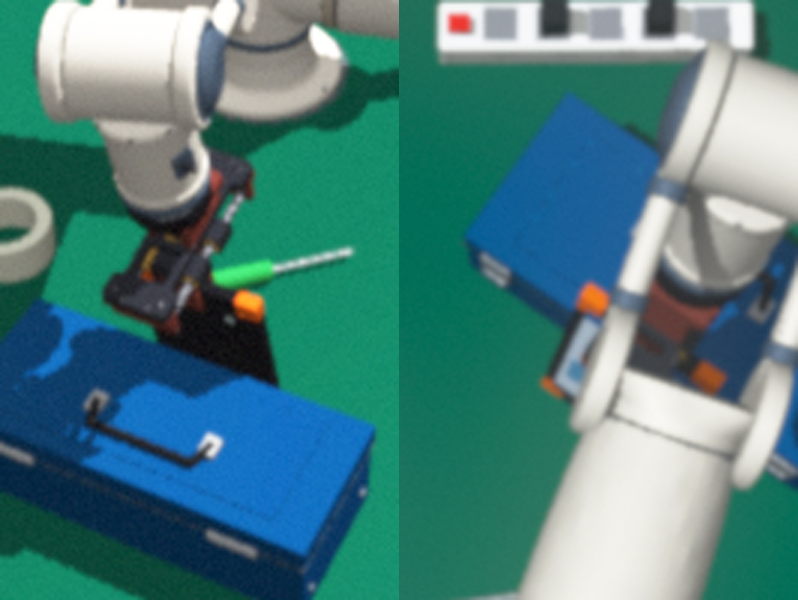

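The view shows the tablet leaning clear of the lid, orange top corners at crop (249,305), (593,298) and (708,376), centred on the box. I lower it to touch the bench.

servo_tool(
  increments=[
    {"x": 0, "y": 0.001, "z": 0.004, "rx": 0, "ry": 0, "rz": 0, "fingers": 1},
    {"x": 0, "y": 0.001, "z": 0.005, "rx": 0, "ry": 0, "rz": 0, "fingers": 1},
    {"x": 0, "y": 0.001, "z": 0.004, "rx": 0, "ry": 0, "rz": 0, "fingers": 1},
    {"x": 0, "y": 0.0005, "z": 0.002, "rx": 0, "ry": 0, "rz": 0, "fingers": 1},
    {"x": 0, "y": 0.0005, "z": 0.0015, "rx": 0, "ry": 0, "rz": 0, "fingers": 1},
    {"x": 0, "y": 0, "z": 0, "rx": 0, "ry": 0, "rz": 0, "fingers": 1},
    {"x": 0, "y": 0, "z": 0, "rx": 0, "ry": 0, "rz": 0, "fingers": 1},
  ],
)

```text
t: 10.9
ee_pos: [0.587, -0.1512, 0.1811]
eef_rot: [-0.108, 0.882, 0.456, -0.056]
force: [0.5, -0.4, -5.5]
finger_gap: 0.0139
gripper_force: 30.0
```

servo_tool(
  increments=[
    {"x": 0, "y": 0.0003, "z": 0.001, "rx": 0, "ry": 0, "rz": 0, "fingers": 1},
    {"x": 0, "y": 0.0002, "z": 0.001, "rx": 0, "ry": 0, "rz": 0, "fingers": 1},
    {"x": 0, "y": 0, "z": 0, "rx": 0, "ry": 0, "rz": 0, "fingers": 1},
    {"x": 0, "y": 0, "z": 0, "rx": 0, "ry": 0, "rz": 0, "fingers": 1},
  ],
)

```text
t: 11.3
ee_pos: [0.587, -0.1512, 0.1789]
eef_rot: [-0.108, 0.882, 0.456, -0.056]
force: [-0.7, -0.4, -5.0]
finger_gap: 0.0139
gripper_force: 30.0
```

servo_tool(
  increments=[
    {"x": 0, "y": 0.0002, "z": 0.001, "rx": 0, "ry": 0, "rz": 0, "fingers": 1},
    {"x": 0, "y": 0, "z": 0, "rx": 0, "ry": 0, "rz": 0, "fingers": 1},
    {"x": 0, "y": 0, "z": 0, "rx": 0, "ry": 0, "rz": 0, "fingers": 1},
  ],
)

```text
t: 11.6
ee_pos: [0.587, -0.1512, 0.1782]
eef_rot: [-0.108, 0.882, 0.456, -0.056]
force: [-0.2, -0.9, -4.1]
finger_gap: 0.0137
gripper_force: 30.0
```

servo_tool(
  increments=[
    {"x": 0, "y": 0.0002, "z": 0.001, "rx": 0, "ry": 0, "rz": 0, "fingers": 1},
    {"x": 0, "y": 0, "z": 0, "rx": 0, "ry": 0, "rz": 0, "fingers": 1},
    {"x": 0, "y": 0, "z": 0, "rx": 0, "ry": 0, "rz": 0, "fingers": 1},
  ],
)

```text
t: 11.9
ee_pos: [0.587, -0.1513, 0.178]
eef_rot: [-0.108, 0.882, 0.456, -0.055]
force: [-0.3, -1.9, 3.8]
finger_gap: 0.0136
gripper_force: 30.0
```

```bash
python3 - <<'E'
from h import *
delta(*goal(np.radians(14),0)); delta(*goal(np.radians(20),0))
for l in (14,15,16,17,18,19,20):
    g=goal(np.radians(l),0);print(l,g[0].round(4))
E
```

```text
t 11.9 pos [ 0.587  -0.1513  0.178 ] rv [ 0.0018 -0.0003 -0.0001] d_now [0.0009 0.     0.0001] d_after_turn [0.0009 0.     0.0001] F [-0.3 -1.9  3.8] gap 0.013603827839564096 q [-0.35  0.32  1.07  0.07  1.99  0.29]
t 11.9 pos [ 0.587  -0.1513  0.178 ] rv [ 1.065e-01 -3.000e-04 -1.000e-04] d_now [0.0009 0.019  0.0004] d_after_turn [ 0.0009  0.019  -0.0017] F [-0.3 -1.9  3.8] gap 0.013603827839564096 q [-0.35  0.32  1.07  0.07  1.99  0.29]
14 [ 0.5876 -0.1506  0.1779]
15 [ 0.5901 -0.1524  0.1772]
16 [ 0.5926 -0.1542  0.1765]
17 [ 0.5951 -0.156   0.1757]
18 [ 0.5976 -0.1577  0.1749]
19 [ 0.6001 -0.1595  0.174 ]
20 [ 0.6026 -0.1612  0.173 ]
```

Contact came at the height the model gives, and the force rose to about 9 N above hanging. I now lean the tablet back by pivoting about its foot.

servo_tool(
  increments=[
    {"x": 0, "y": 0.0024, "z": -0.0001, "rx": 0.013, "ry": 0, "rz": 0, "fingers": 1},
    {"x": 0, "y": 0.0024, "z": -0.0001, "rx": 0.013, "ry": 0, "rz": 0, "fingers": 1},
    {"x": 0, "y": 0.0024, "z": -0.0001, "rx": 0.013, "ry": 0, "rz": 0, "fingers": 1},
    {"x": 0, "y": 0.0024, "z": -0.0001, "rx": 0.013, "ry": 0, "rz": 0, "fingers": 1},
    {"x": 0, "y": 0.0024, "z": -0.0001, "rx": 0.013, "ry": 0, "rz": 0, "fingers": 1},
    {"x": 0, "y": 0.0024, "z": -0.0001, "rx": 0.013, "ry": 0, "rz": 0, "fingers": 1},
    {"x": 0, "y": 0, "z": 0, "rx": 0, "ry": 0, "rz": 0, "fingers": 1},
    {"x": 0, "y": 0, "z": 0, "rx": 0, "ry": 0, "rz": 0, "fingers": 1},
  ],
)

```text
t: 12.7
ee_pos: [0.5986, -0.1596, 0.1743]
eef_rot: [-0.143, 0.877, 0.453, -0.074]
force: [-0.3, -2.3, 7.6]
finger_gap: 0.0136
gripper_force: 30.0
```

servo_tool(
  increments=[
    {"x": 0, "y": 0.0018, "z": -0.0001, "rx": 0.01, "ry": 0, "rz": 0, "fingers": 1},
    {"x": 0, "y": 0.0018, "z": -0.0001, "rx": 0.01, "ry": 0, "rz": 0, "fingers": 1},
    {"x": 0, "y": 0, "z": 0, "rx": 0, "ry": 0, "rz": 0, "fingers": 1},
    {"x": 0, "y": 0, "z": 0, "rx": 0, "ry": 0, "rz": 0, "fingers": 1},
  ],
)

```text
t: 13.1
ee_pos: [0.6015, -0.1616, 0.1732]
eef_rot: [-0.151, 0.875, 0.453, -0.078]
force: [-0.2, -2.1, 6.8]
finger_gap: 0.0143
gripper_force: 30.0
```

```bash
python3 - <<'E'
from h import *
delta(*goal(np.radians(20),0))
E
```

```text
t 13.1 pos [ 0.6015 -0.1616  0.1732] rv [ 0.0069 -0.0004 -0.0001] d_now [ 0.0009  0.0007 -0.    ] d_after_turn [ 0.0009  0.0007 -0.    ] F [-0.2 -2.1  6.8] gap 0.014295447298490707 q [-0.36  0.46  0.92  0.1   2.09  0.29]
```

servo_tool(
  increments=[
    {"x": 0, "y": 0.0011, "z": 0, "rx": 0.006, "ry": 0, "rz": 0, "fingers": 1},
    {"x": 0, "y": 0, "z": 0, "rx": 0, "ry": 0, "rz": 0, "fingers": 1},
    {"x": 0, "y": 0, "z": 0, "rx": 0, "ry": 0, "rz": 0, "fingers": 1},
  ],
)

```text
t: 13.4
ee_pos: [0.6023, -0.1622, 0.1729]
eef_rot: [-0.154, 0.875, 0.452, -0.079]
force: [0.4, -2.7, 7.1]
finger_gap: 0.0139
gripper_force: 30.0
```

servo_tool(
  increments=[
    {"x": 0, "y": 0.0011, "z": 0, "rx": 0.006, "ry": 0, "rz": 0, "fingers": 1},
    {"x": 0, "y": 0, "z": 0, "rx": 0, "ry": 0, "rz": 0, "fingers": 1},
    {"x": 0, "y": 0, "z": 0, "rx": 0, "ry": 0, "rz": 0, "fingers": 1},
  ],
)

```text
t: 13.7
ee_pos: [0.6031, -0.1628, 0.1726]
eef_rot: [-0.156, 0.874, 0.452, -0.081]
force: [-0.2, -3.1, 7.0]
finger_gap: 0.0136
gripper_force: 30.0
```

servo_tool(
  increments=[
    {"x": 0, "y": 0.0011, "z": 0, "rx": 0.006, "ry": 0, "rz": 0, "fingers": 1},
    {"x": 0, "y": 0, "z": 0, "rx": 0, "ry": 0, "rz": 0, "fingers": 1},
    {"x": 0, "y": 0, "z": 0, "rx": 0, "ry": 0, "rz": 0, "fingers": 1},
  ],
)

```text
t: 14.0
ee_pos: [0.6037, -0.1631, 0.1722]
eef_rot: [-0.159, 0.874, 0.452, -0.082]
force: [-0.9, -1.5, 6.8]
finger_gap: 0.0139
gripper_force: 30.0
```

servo_tool(
  increments=[
    {"x": 0, "y": 0.0011, "z": 0, "rx": 0.006, "ry": 0, "rz": 0, "fingers": 1},
    {"x": 0, "y": 0, "z": 0, "rx": 0, "ry": 0, "rz": 0, "fingers": 1},
    {"x": 0, "y": 0, "z": 0, "rx": 0, "ry": 0, "rz": 0, "fingers": 1},
  ],
)

```text
t: 14.3
ee_pos: [0.6041, -0.1633, 0.1717]
eef_rot: [-0.163, 0.873, 0.452, -0.084]
force: [-2.1, -0.9, 7.2]
finger_gap: 0.0139
gripper_force: 30.0
```

The push force has reversed sign at about 20.5°, so the tablet is resting on the lid edge. I release and retreat along the slab.

servo_tool(
  increments=[
    {"x": 0, "y": 0, "z": 0, "rx": 0, "ry": 0, "rz": 0, "fingers": 0.6},
    {"x": 0, "y": 0, "z": 0, "rx": 0, "ry": 0, "rz": 0, "fingers": 0.5},
    {"x": 0, "y": 0, "z": 0, "rx": 0, "ry": 0, "rz": 0, "fingers": 0.3},
    {"x": 0, "y": 0, "z": 0, "rx": 0, "ry": 0, "rz": 0, "fingers": 0},
    {"x": 0, "y": 0, "z": 0, "rx": 0, "ry": 0, "rz": 0, "fingers": 0},
    {"x": 0, "y": 0, "z": 0, "rx": 0, "ry": 0, "rz": 0, "fingers": 0},
    {"x": 0, "y": 0, "z": 0, "rx": 0, "ry": 0, "rz": 0, "fingers": 0},
    {"x": 0, "y": 0, "z": 0, "rx": 0, "ry": 0, "rz": 0, "fingers": 0},
  ],
)

```text
t: 15.1
ee_pos: [0.6046, -0.1636, 0.1711]
eef_rot: [-0.162, 0.873, 0.452, -0.084]
force: [-1.0, -0.1, -0.4]
finger_gap: 0.0438
gripper_force: 0.0
```

servo_tool(
  increments=[
    {"x": 0, "y": 0, "z": -0.005, "rx": 0, "ry": 0, "rz": 0, "fingers": 0},
    {"x": 0, "y": 0, "z": -0.015, "rx": 0, "ry": 0, "rz": 0, "fingers": 0},
    {"x": 0, "y": 0, "z": -0.025, "rx": 0, "ry": 0, "rz": 0, "fingers": 0},
    {"x": 0, "y": 0, "z": -0.025, "rx": 0, "ry": 0, "rz": 0, "fingers": 0},
    {"x": 0, "y": 0, "z": -0.025, "rx": 0, "ry": 0, "rz": 0, "fingers": 0},
    {"x": 0, "y": 0, "z": -0.02, "rx": 0, "ry": 0, "rz": 0, "fingers": 0},
    {"x": 0, "y": 0, "z": -0.01, "rx": 0, "ry": 0, "rz": 0, "fingers": 0},
    {"x": 0, "y": 0, "z": 0, "rx": 0, "ry": 0, "rz": 0, "fingers": 0},
  ],
)

```text
t: 15.9
ee_pos: [0.6416, -0.1899, 0.2894]
eef_rot: [-0.16, 0.874, 0.452, -0.083]
force: [0.3, -0.3, 0.6]
finger_gap: 0.0436
gripper_force: 0.0
```

servo_tool(
  increments=[
    {"x": 0.01, "y": 0, "z": -0.02, "rx": 0, "ry": 0, "rz": 0, "fingers": 0},
    {"x": 0.02, "y": 0, "z": -0.02, "rx": 0, "ry": 0, "rz": 0, "fingers": 0},
    {"x": 0.03, "y": 0, "z": -0.01, "rx": 0, "ry": 0, "rz": 0, "fingers": 0},
    {"x": 0.03, "y": 0, "z": 0, "rx": 0, "ry": 0, "rz": 0, "fingers": 0},
    {"x": 0.03, "y": 0, "z": 0, "rx": 0, "ry": 0, "rz": 0, "fingers": 0},
    {"x": 0.03, "y": 0, "z": 0, "rx": 0, "ry": 0, "rz": 0, "fingers": 0},
    {"x": 0.03, "y": 0, "z": 0, "rx": 0, "ry": 0, "rz": 0, "fingers": 0},
    {"x": 0.03, "y": 0, "z": 0, "rx": 0, "ry": 0, "rz": 0, "fingers": 0},
    {"x": 0.02, "y": 0, "z": 0, "rx": 0, "ry": 0, "rz": 0, "fingers": 0},
    {"x": 0.01, "y": 0, "z": 0, "rx": 0, "ry": 0, "rz": 0, "fingers": 0},
    {"x": 0, "y": 0, "z": 0, "rx": 0, "ry": 0, "rz": 0, "fingers": 0},
  ],
)

```text
t: 17.0
ee_pos: [0.7177, 0.0124, 0.2884]
eef_rot: [-0.147, 0.878, 0.452, -0.06]
force: [-0.0, -0.0, -1.0]
finger_gap: 0.0439
gripper_force: 0.0
```

```bash
python3 - <<'E'
from h import *
import cv2
s=camera('scene')[:,:,::-1];t=camera('top')[:,:,::-1]
R3=lambda a:cv2.resize(a,None,fx=3,fy=3,interpolation=cv2.INTER_CUBIC)
cv2.imwrite('pics/g1.png',np.hstack([R3(s[130:330,170:303]),R3(t[70:270,290:423])]))
l=np.radians(20.3);T=tooltab(BOX[2],l);p=goal(l)[0]
X=T.apply([[a,b,c] for a in(.0675,-.0675) for b in (.007,-.007) for c in (S-.21,S)])+p
print(((proj('scene',X)-[170,130])*3).round().tolist());print(((proj('top',X)-[290,70])*3+[399,0]).round().tolist())
st=sense();print(st['t'],st['ee_pos'],st['force'])
E
```

```text
[[244.0, 346.0], [278.0, 421.0], [250.0, 333.0], [283.0, 410.0], [119.0, 299.0], [166.0, 378.0], [125.0, 287.0], [172.0, 367.0]]
[[542.0, 264.0], [485.0, 373.0], [534.0, 276.0], [478.0, 384.0], [677.0, 357.0], [602.0, 455.0], [668.0, 369.0], [595.0, 466.0]]
17.1 [0.71763378 0.01057479 0.28900632] [-0.48980026 -0.06247251  0.0436417 ]
```

View pics/g1.png

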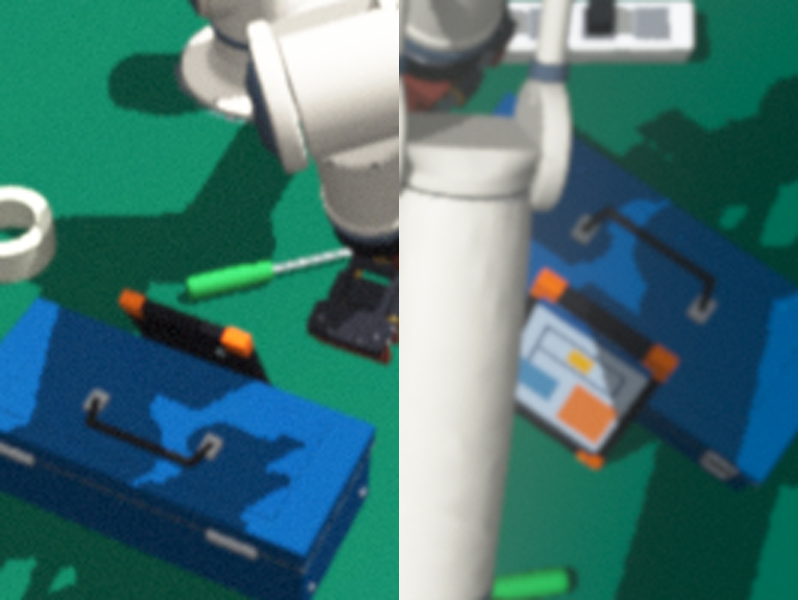

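The view shows the tablet standing by itself, screen out, leaning on the lid edge in front of the middle of the toolbox. Its corners at top crop (545,272), (680,360) and (595,468) match the 20° model within about 1–2 px. The gripper is clear of it.

```bash
python3 -c "
from cell import *
print(sign_off())"
```

```text
the job is handed in; nothing more can be done
None
```

The tablet is propped square against the front middle of the blue toolbox, screen out and leaning about 20°, standing by itself with the gripper clear; the job was handed in at about 17 s, with no verdict returned.

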